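# Refill the nut dispenser and shut its lid

### The job

Pour all six nuts from the steel scoop through the dispenser's wide hopper down into its narrow jar without spilling any, and stand the empty scoop upright back on the worktop. Then gently lower the hopper's hinged lid until it is fully closed, without slamming it. Leave the bowl, the storage jar and the pepper mill where they are.

Things in the scene. Friction and masses are not known exactly. Their poses are not given: they have to be found in the camera images.
- dispenser: Nut dispenser fixed to the worktop: dark foot (120 mm across, 12 mm high), narrow clear jar (64 mm across, bore 56 mm, inner floor 16 mm above the worktop) and on the jar a wide steel funnel-shaped hopper. Origin: on the vertical axis at the worktop. x points horizontally from that axis to the lid's hinge, z up.
- hopper_rim (a point): Centre of the hopper's round mouth, level with its rim, 160 mm above the worktop. The hopper is 160 mm across outside, 152 mm inside; its wall goes straight down for 22 mm, then slopes in at about 45 degrees to a throat 54 mm wide, 90 mm above the worktop, which opens into the jar.
- lid_hinge (a point): Middle of the lid's hinge line, fixed to the dispenser, 90 mm from the hopper's axis and 163 mm above the worktop. Axes as the dispenser's; the hinge line runs along y.
- lid (a joint): Angle of the hopper's round steel lid: 0 = closed flat on the hopper, grows as it opens upward, 1.57 = upright; starts open at 1.5 to 1.8 (limit 1.95). The hinge is stiff (0.25 N m of friction): the lid stays where it is left; about 2 N at the free edge moves it.
- lid_edge (a point): Point on the lid's middle plane, 172 mm from the hinge line, at the free edge of its disc. The lid is a flat disc 164 mm across and 5 mm thick, with no knob; its plane passes through the hinge line. Beyond this point a flat tab 36 mm wide reaches 20 mm further. x of this point points along the lid from the free edge to the hinge, z out of its outer face (up when closed).
- scoop_grip (a point): Middle of the bridge handle of the steel scoop, 83 mm above its underside. Handle: straight flat bar across the scoop, along y, 14 mm thick along x, 20 mm high, on two side posts with 76 mm clear between; free in front, behind and above. Axes: x towards the pouring lip, z up. Scoop 0.2 to 0.33 kg, nuts 60 g.
- scoop_lip (a point): Middle of the scoop's open pouring lip, 82 mm ahead (x) of the handle and 56 mm below its middle, 27 mm above the underside. A ramp rises to it at 29 degrees from the flat floor (3 mm thick, 72 mm wide inside). Back wall 52 mm behind the handle; sides and back 45 mm high. Axes as scoop_grip. The nuts stay in while it is level; a tilt of about 50 degrees lip-down empties it.
- nut0_center (a point): Centre of nut 1 of 6: round brown nut in its shell, 24 mm across, 10 g, rolls freely; starts in the scoop.
- nut1_center (a point): Centre of nut 2 of 6: round brown nut in its shell, 24 mm across, 10 g, rolls freely; starts in the scoop.
- nut2_center (a point): Centre of nut 3 of 6: round brown nut in its shell, 24 mm across, 10 g, rolls freely; starts in the scoop.
- nut3_center (a point): Centre of nut 4 of 6: round brown nut in its shell, 24 mm across, 10 g, rolls freely; starts in the scoop.
- nut4_center (a point): Centre of nut 5 of 6: round brown nut in its shell, 24 mm across, 10 g, rolls freely; starts in the scoop.
- nut5_center (a point): Centre of nut 6 of 6: round brown nut in its shell, 24 mm across, 10 g, rolls freely; starts in the scoop.
- bowl_center (a point): Centre, half-way up, of an off-white bowl, 140 mm across, 55 mm high. Not part of the job.
- jar_center (a point): Centre of a closed amber glass storage jar, 76 mm across, 110 mm high. Not part of the job.
- mill_center (a point): Centre of a dark wooden pepper mill, 56 mm across, 125 mm high. Not part of the job.
Mind the look-alikes: they are no part of the job. Leave any blue or red look-alike of the dispenser alone.

How it is judged:
By the outcome, as a careful person would: the job done as asked, in the order asked, and still so for the second after the job is handed in, with the robot touching nothing.
It also fails if it takes over 72 s, if anything falls off the work surface, if the arm or the gripper's body presses on something with over 40 N, if the wrist force passes 120 N, or if a joint passes its speed limit or range.

### The arm

A 7-joint arm with a two-finger parallel gripper is mounted at the origin on the work surface. World frame = base frame: x ahead of the robot, y to its left, z up, the work surface at z = 0. Lengths are in m, angles in rad, forces in N, time in s.
With the tool pointing down it reaches from about 0.425 to 0.925 m from the base axis. Payload 6.8 kg.
Tool frame: the origin (TCP) lies at the very end of the fingers, on their centre line; the grasp point (between the pads) lies 19 mm behind it (r.tcp_to_grasp is the distance from the TCP to the grasp point, in m); z points along the fingers, y is the line along which they close (so a half turn about z gives the same grasp; the last joint's range is limited). The gripper opens to 85 mm and grips with 20 to 120 N. Pads are 22 mm wide; open, the fingers measure 114 mm over their backs; the gripper's body (76 mm by 85 mm) begins 54 mm behind the grasp point. The pads swing forward as they close: fully open they stand 13 mm farther back than shut.
Start: joints at [1.069, 0.477, 0.022, 1.555, -0.011, 1.109, -0.083], TCP at [0.259, -0.623, 0.231] pointing down, gripper open.
Joint ranges: [-2.96, 2.96], [-0.34, 2.1], [-1.41, 1.46], [0.24, 2.44], [-1.37, 4.51], [0.17, 1.92], [-2.96, 2.96]. Speed limits (rad/s): [2.39, 2.39, 3.14, 3.14, 3.14, 3.14, 3.14].

### API

Orientations are given as a rotation vector (axis times angle).
In Python, from bench import r gives the robot as it stands.
- The arm moves only by the tool step_arm, never from a script. Its argument "moves" is a list of rows, each a list of 7 numbers: the shift along the tool's x, y, z in mm, then the turn, a rotation vector about the tool's x, y, z in rad, then the finger opening in mm, from 0 to 85.4. A call has 1 to 8 rows; each row is the pose to reach, as a shift and turn from the pose commanded when the call began, along the tool's axes at that moment; what a row does not reach only later rows make up. A row lasts 1/10 s, in which the tool goes at most 50 mm and 8.59 degrees, less where a joint would pass 70% of its speed; a pose out of reach is approached as far as the arm can. A call with a gripper value outside its range is refused whole. The fingers move at their own pace and stop on an object; "grip_force" is the grip in N (left out, the last holds). Time passes only in rows, so rows that repeat a pose let the fingers close. It gives the time, the measured TCP pose, the force, the opening and the grip force at its end, in the units of the state.
- r.get_obs(): the state, without advancing time (a new reading comes with each control period).
- r.grab_frame(name): name is "scene" or "side" or "wrist"; returns a dict with "image" (480x640x3 uint8, red, green, blue), "depth" (480x640 float32, m along the optical axis (not along the pixel's ray), 0 where there is no reading), "mtx" (3x3 intrinsics, pixels), "rvec" (rotation vector, rad) and "tvec" (3), from world to camera coordinates, as OpenCV has them. Camera axes: x right, y down, z forward; pixel columns grow to the right and rows downward; lengths in m; the calibration is good to about 2 mm. A picture is of the moment at which its call begins.
- r.hand_in(): hands the job in; it is judged then, once.
The state is a dict: "clock": time; "joints": joint angles; "qvel": joint speeds; "tau": joint torques, N m; "tcp_pos": TCP position; "orientation": TCP orientation; "contact_force": force on the tool from outside, world axes, zero at the start; "moment": the same for the moment, N m; "grip_width": finger opening in m; "gripper_force": force on a finger pad.
Only numpy, scipy, OpenCV 4.12 (cv2) and the standard library are available. Lean on these libraries where they do the work, as an engineer would, in place of code of your own. Each camera call takes 0.05 s, during which the arm holds its last target. There are 200 camera calls.

## Working session

There is one attempt and no reset: what is moved stays moved. The work goes in short steps, Python scripts to look and compute and a tool call to move; the robot and the scene stay as the last step left them, time stands still between calls to the robot, and variables do not carry over. Pictures are saved under pics/ and viewed, at most 10 in all, crops included, and the job is handed in when it is done.

Besides the shell and the picture viewer there is one more tool, called after "Call:" by a JSON object that holds its "api" and its "payload", one argument or row to a line. step_arm: Moves the arm, as the interface text tells. Its arguments: {"type":"object","properties":{"moves":{"type":"array","items":{"type":"array","items":{"type":"number"}}},"grip_force":{"type":"number"}},"required":["moves"]}

```bash
mkdir -p pics; ls
python3 - <<'E'
from bench import r
import cv2,numpy as np
ims=[]
for n in("scene","side","wrist"):
    f=r.grab_frame(n); np.savez(f"pics/{n}0.npz",**f)
    cv2.imwrite(f"pics/{n}0.png",f["image"][:,:,::-1])
    R=cv2.Rodrigues(f["rvec"])[0]; print(n,f["mtx"].tolist(),(-R.T@f["tvec"].ravel()).round(3))
o=r.get_obs();print(o)
E
```

```text
pics
scene [[544.7570234188777, 0.0, 315.0921569092672], [0.0, 544.7570234188777, 247.8475173447604], [0.0, 0.0, 1.0]] [1.686 0.091 1.059]
side [[561.5676736335798, 0.0, 322.8276983078556], [0.0, 561.5676736335798, 247.85171936148615], [0.0, 0.0, 1.0]] [0.013 0.6   0.856]
wrist [[331.6928875833266, 0.0, 318.69499314738516], [0.0, 331.6928875833266, 236.00734249050586], [0.0, 0.0, 1.0]] [ 0.322 -0.597  0.374]
{'clock': 0.15, 'joints': array([ 1.06888377,  0.47762751,  0.02232073,  1.55617251, -0.01152888,
        1.10932985, -0.08309238]), 'qvel': array([ 0.00053011, -0.00289484,  0.00042643, -0.00247751,  0.00078211,
        0.00172167,  0.00059763]), 'tau': array([ 2.50646408e-03, -5.96923757e+01,  1.61013868e+00, -2.81490272e+01,
        1.26872031e-02,  6.58428529e-03,  9.54754995e-06]), 'tcp_pos': array([ 0.25885324, -0.62291227,  0.23055886]), 'orientation': array([-3.07953161e+00, -6.14397252e-01,  5.26871440e-04]), 'contact_force': array([-0.47058568, -0.67494385, -0.27368761]), 'moment': array([ 0.04793648, -0.00728116,  0.02933572]), 'gripper_force': 0.0, 'grip_width': 0.08518062178226526}
```

View pics/scene0.png

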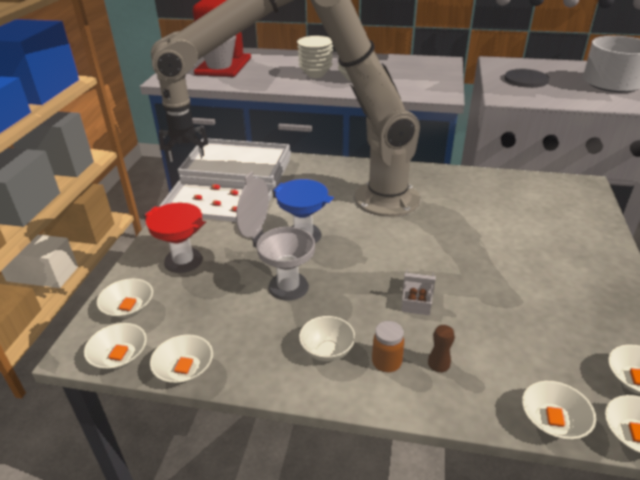

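View pics/side0.png

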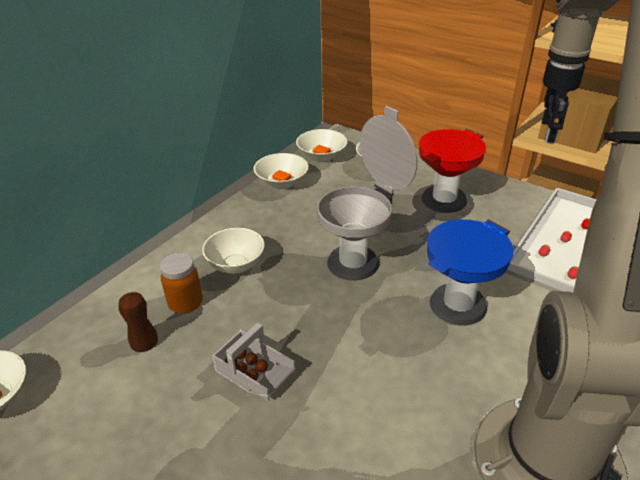

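The scene view shows the steel hopper at about (286,248) with its lid open at (254,207), the scoop at (420,292), and the bowl, jar and mill at the front. In the side view the hopper is at (355,213), the lid at (388,150) with its tab at (391,113), and the scoop at (254,365) with its lip pointing to lower right, about (280,385). I'll measure next.

```bash
cat > h.py <<'E'
import numpy as np,cv2
def cloud(f):
    R=cv2.Rodrigues(np.asarray(f["rvec"]))[0]; K=f["mtx"]; d=f["depth"]
    v,u=np.mgrid[:480,:640]
    P=np.stack([(u-K[0,2])/K[0,0]*d,(v-K[1,2])/K[1,1]*d,d],-1)
    W=(P-np.asarray(f["tvec"]).ravel())@R
    W[d<=0]=np.nan
    return W
E
python3 - <<'E'
from h import *
np.set_printoptions(precision=4,suppress=True)
def circ(p):
    A=np.c_[2*p,np.ones(len(p))]; s=np.linalg.lstsq(A,(p**2).sum(1),rcond=None)[0]
    return s[:2],np.sqrt(s[2]+s[:2]@s[:2])
for n,box in(("side",dict(hop=(310,180,395,285),lid=(358,105,418,192),scoop=(205,315,310,405),bowl=(200,220,270,280),jar=(155,250,205,320),mill=(112,285,160,355))),
             ("scene",dict(hop=(252,225,320,300),lid=(234,172,272,240),scoop=(395,265,440,318),bowl=(295,315,358,368),jar=(368,320,408,372),mill=(425,322,458,374)))):
    f=np.load(f"pics/{n}0.npz"); W=cloud(f); im=f["image"].astype(int)
    print(n)
    for k,(a,b,c,d) in box.items():
        w=W[b:d,a:c].reshape(-1,3); w=w[np.isfinite(w[:,0])]
        if k=="hop":
            s=w[(abs(w[:,2]-.16)<.006)]; print(k,len(s),circ(s[:,:2]), s.min(0),s.max(0))
        elif k=="lid":
            s=w[(w[:,2]>.185)]; m=np.median(s,0); s=s[np.linalg.norm(s-m,axis=1)<.12]; 
            for _ in range(3):
                c0=s.mean(0); nn=np.linalg.svd(s-c0)[2][2]; e=abs((s-c0)@nn); s=s[e<max(.004,2*e.std())]
            print(k,len(s),"mean",c0,"n",nn,"zmax",s[:,2].max(),s[s[:,2].argmax()],e.std())
        elif k=="scoop":
            s=w[w[:,2]>.079]; print(k,"bar",len(s),s.min(0),s.max(0),s.mean(0)); 
            if len(s)>5:
                print(cv2.minAreaRect((s[:,:2]*1000).astype(np.float32)))
            s=w[(w[:,2]>.012)]; print("all",s.min(0),s.max(0),cv2.minAreaRect((s[:,:2]*1000).astype(np.float32)))
        else:
            s=w[w[:,2]>.02]; print(k,s.min(0),s.max(0),circ(s[s[:,2]>s[:,2].max()-.01][:,:2]))
E
```

```text
side
hop 769 (array([ 0.5291, -0.2415]), np.float64(0.0788109384100659)) [ 0.4505 -0.3365  0.154 ] [ 0.6105 -0.1576  0.166 ]
lid 3266 mean [ 0.505  -0.3286  0.2653] n [0.2407 0.9699 0.0359] zmax 0.35903293395625974 [ 0.5031 -0.3313  0.359 ] 0.0009003466961348043
scoop bar 499 [0.5164 0.0887 0.0791] [0.5344 0.1749 0.0993] [0.5237 0.1346 0.0913]
((526.0029296875, 131.77085876464844), (85.95482635498047, 17.665111541748047), 88.34248352050781)
all [0.4422 0.0871 0.012 ] [0.5804 0.1749 0.0993] ((511.02423095703125, 131.26071166992188), (87.77830505371094, 136.9163360595703), 88.52526092529297)
bowl [ 0.6828 -0.155   0.02  ] [ 0.8229 -0.0147  0.0625] (array([ 0.7526, -0.0838]), np.float64(0.06676803835361045))
jar [ 0.7228 -0.0397  0.02  ] [0.8029 0.1077 0.1166] (array([0.7605, 0.0697]), np.float64(0.024159537039793413))
mill [0.7198 0.1728 0.0201] [0.7698 0.2245 0.128 ] (array([0.7467, 0.1973]), np.float64(0.015625767770375325))
scene
hop 419 (array([ 0.5299, -0.2426]), np.float64(0.0786937205806739)) [ 0.4484 -0.3364  0.154 ] [ 0.6115 -0.1605  0.1657]
lid 1460 mean [ 0.5113 -0.3309  0.2638] n [-0.24   -0.97   -0.0385] zmax 0.3576318602296513 [ 0.5106 -0.3344  0.3576] 0.000900720529406317
scoop bar 220 [0.5117 0.0889 0.0792] [0.5367 0.1725 0.1008] [0.5274 0.132  0.0897]
((526.58056640625, 130.7808380126953), (83.50028228759766, 24.302188873291016), 86.24305725097656)
all [0.4424 0.0889 0.012 ] [0.5806 0.1731 0.1008] ((512.6655883789062, 130.5318603515625), (137.67616271972656, 84.19368743896484), 2.0392043590545654)
bowl [ 0.6783 -0.1525  0.02  ] [ 0.8239 -0.0155  0.0607] (array([ 0.7519, -0.0844]), np.float64(0.06685413347073474))
jar [0.7261 0.0306 0.02  ] [0.8014 0.1062 0.1167] (array([0.7615, 0.0688]), np.float64(0.024056923197689914))
mill [0.7245 0.1696 0.0203] [0.776  0.2234 0.1289] (array([0.7473, 0.1961]), np.float64(0.01455628484163803))
```

Call:
{"api": "step_arm", "payload": {
  "moves": [
    [0, 0, -50, 0, 0, 0, 85],
    [0, 0, -100, 0, 0, 0, 85],
    [0, 0, -150, 0, 0, 0, 85],
    [30, -33, -180, 0, 0, -0.15, 85],
    [62, -68, -190, 0, 0, -0.29, 85],
    [95, -105, -190, 0, 0, -0.43, 85],
    [128, -142, -190, 0, 0, -0.57, 85],
    [161, -178, -190, 0, 0, -0.7, 85]
  ]
}}

```text
clock: 0.95
tcp_pos: [0.3396, -0.3951, 0.4213]
orientation: [2.679, 1.641, -0.0]
contact_force: [0.5, -0.1, 0.1]
grip_width: 0.0853
gripper_force: 0.0
```

```bash
cat > s.py <<'E'
from bench import r
import json,numpy as np
from scipy.spatial.transform import Rotation as Ro
np.set_printoptions(precision=4,suppress=True)
o=r.get_obs()
R=Ro.from_rotvec(o["orientation"]).as_matrix()
print(o["clock"],"q",o["joints"],"\np",o["tcp_pos"],"F",o["contact_force"],"w",o["grip_width"],o["gripper_force"],"\nR",R.tolist())
open("log.jsonl","a").write(json.dumps([o["joints"].tolist(),o["tcp_pos"].tolist(),o["orientation"].tolist()])+"\n")
E
python3 s.py
```

```text
0.95 q [ 0.9045  0.1041 -0.1803  1.6323  0.0192  1.4068  0.2506] 
p [ 0.3396 -0.3951  0.4213] F [ 0.5053 -0.1322  0.0649] w 0.08533788046010095 0.0 
R [[0.4542436675849796, 0.8908774761262038, -0.0001139734708759776], [0.8908774399955454, -0.4542436816710911, -0.0002541040657963397], [-0.00027814731783358683, 1.3888768834186514e-05, -0.9999999612205851]]
```

Call:
{"api": "step_arm", "payload": {
  "moves": [
    [50, -6, 0, 0, 0, -0.1, 85],
    [99, -13, 0, 0, 0, -0.2, 85],
    [148, -20, 0, 0, 0, -0.3, 85],
    [197, -26, 0, 0, 0, -0.4, 85],
    [246, -33, 0, 0, 0, -0.47, 85],
    [295, -39, 0, 0, 0, -0.47, 85],
    [344, -45, 0, 0, 0, -0.47, 85],
    [393, -52, 0, 0, 0, -0.47, 85]
  ]
}}

```text
clock: 1.75
tcp_pos: [0.4737, -0.0224, 0.4213]
orientation: [2.229, 2.213, -0.0]
contact_force: [1.8, -0.1, -0.0]
grip_width: 0.0853
gripper_force: 0.0
```

```bash
python3 s.py
```

```text
1.75 q [ 0.4923  0.0451 -0.5912  1.7018  0.026   1.4022 -0.1103] 
p [ 0.4737 -0.0224  0.4213] F [ 1.7763 -0.1153 -0.0043] w 0.0853161211689501 0.0 
R [[0.007499150298757703, 0.9999718421258754, 0.0002787475203523678], [0.9999717590787993, -0.007499011453745533, -0.0004958548865596812], [-0.0004937505934923757, 0.0002824581385862951, -0.9999998382138625]]
```

Call:
{"api": "step_arm", "payload": {
  "moves": [
    [45, 15, 10, 0, 0, 0, 85],
    [90, 30, 25, 0, 0, 0, 85],
    [130, 45, 45, 0, 0, 0, 70],
    [153, 52, 85, 0, 0, 0, 60],
    [153, 52, 130, 0, 0, 0, 60],
    [153, 52, 175, 0, 0, 0, 60],
    [153, 52, 215, 0, 0, 0, 60],
    [153, 52, 240, 0, 0, 0, 60]
  ]
}}

```text
clock: 2.55
tcp_pos: [0.5249, 0.1276, 0.1779]
orientation: [-2.227, -2.212, 0.006]
contact_force: [0.7, -0.4, 0.3]
grip_width: 0.0598
gripper_force: 0.0
```

```bash
python3 s.py
python3 - <<'E'
from bench import r
from h import *
f=r.grab_frame("wrist"); cv2.imwrite("pics/w1.png",f["image"][:,:,::-1]); W=cloud(f)
s=W.reshape(-1,3); s=s[np.isfinite(s[:,0])&(abs(s[:,0]-.51)<.1)&(abs(s[:,1]-.131)<.07)]
b=s[(s[:,2]>.08)&(s[:,2]<.1)]; print(len(b),b.min(0),b.max(0),cv2.minAreaRect((b[:,:2]*1000).astype(np.float32)))
b=s[(s[:,2]>.02)&(s[:,2]<.1)]; print(len(b),cv2.minAreaRect((b[:,:2]*1000).astype(np.float32)))
E
```

```text
2.55 q [ 0.188   0.398  -0.6732  1.8938  0.2992  0.9563 -0.6299] 
p [0.5249 0.1276 0.1779] F [ 0.6734 -0.4428  0.3379] w 0.05982495744676309 0.0 
R [[0.006797916475072257, 0.9999676877193386, -0.0042909030328979495], [0.9999762050303369, -0.006802885916667962, -0.001144603132557472], [-0.001173756671632096, -0.004283020014498221, -0.999990138968796]]
2241 [0.51711347 0.08977312 0.08269383] [0.53231275 0.17369766 0.09586311] ((524.6754150390625, 131.69708251953125), (83.89335632324219, 14.035584449768066), 88.88719177246094)
9191 ((509.24444580078125, 132.05526733398438), (83.89984893798828, 135.20578002929688), 88.67285919189453)
```

View pics/w1.png

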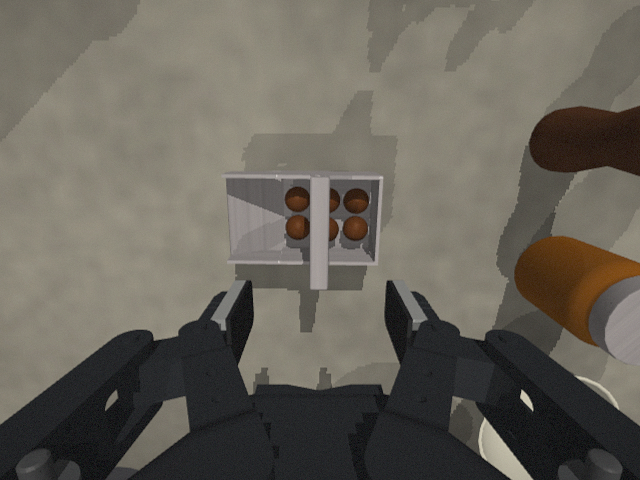

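The wrist view shows the scoop at about (303,220), its lip at (228,218) and its handle at (319,232), with six nuts inside. The measured handle is 84 x 14 mm, as it should be. I'll descend and grasp it.

Call:
{"api": "step_arm", "payload": {
  "moves": [
    [4, 0, 40, 0, 0, 0, 60],
    [4, 0, 75, 0, 0, 0, 60],
    [4, 0, 100, 0, 0, 0, 60],
    [4, 0, 112, 0, 0, 0, 60],
    [4, 0, 112, 0, 0, 0, 50],
    [4, 0, 112, 0, 0, 0, 10],
    [4, 0, 112, 0, 0, 0, 10],
    [4, 0, 112, 0, 0, 0, 5]
  ],
  "grip_force": 60
}}

```text
clock: 3.4
tcp_pos: [0.5274, 0.1327, 0.0707]
orientation: [2.229, 2.213, 0.002]
contact_force: [-2.6, 0.2, 5.8]
grip_width: 0.0132
gripper_force: 59.8
```

```bash
python3 s.py
```

```text
3.4 q [ 0.1058  0.5451 -0.5951  1.9685  0.4388  0.7553 -0.7547] 
p [0.5274 0.1327 0.0707] F [-2.6472  0.2229  5.788 ] w 0.013196955609836669 59.83865439891815 
R [[0.007182796228207097, 0.9999723814759034, 0.0019088540420381314], [0.9999741771843014, -0.007183219944643285, 0.00021521107282685185], [0.00022891684744083237, 0.0019072589327698397, -0.9999981549785177]]
```

Call:
{"api": "step_arm", "payload": {
  "moves": [
    [0, 0, -5, 0, 0, 0, 5],
    [0, 0, -20, 0, 0, 0, 5],
    [0, 0, -45, 0, 0, 0, 5],
    [0, 0, -75, 0, 0, 0, 5],
    [0, 0, -110, 0, 0, 0, 5],
    [0, 0, -140, 0, 0, 0, 5],
    [0, 0, -165, 0, 0, 0, 5],
    [0, 0, -180, 0, 0, 0, 5]
  ],
  "grip_force": 60
}}

```text
clock: 4.2
tcp_pos: [0.5272, 0.1328, 0.2524]
orientation: [2.228, 2.212, 0.004]
contact_force: [-0.7, -0.1, -4.1]
grip_width: 0.0127
gripper_force: 58.8
```

```bash
python3 s.py
cat > kin.py <<'E'
import json,numpy as np
from scipy.spatial.transform import Rotation as Ro
from scipy.optimize import least_squares
D=[json.loads(l) for l in open("log.jsonl")]
D.insert(0,[[1.06888377,0.47762751,0.02232073,1.55617251,-0.01152888,1.10932985,-0.08309238],[0.25885324,-0.62291227,0.23055886],[-3.07953161,-6.14397252e-01,5.26871440e-04]])
def fk(q,p,sg):
    # p: base yaw, tool yaw, h, a, ex, b, wx, c
    ax=["z","y","z","y","z","y","z"]
    T=Ro.from_euler("z",p[0]); x=np.array([0,0,p[2]])
    off=[None,None,[p[4],0,p[3]],None,[-p[4]+p[8],0,p[5]],[p[6],0,0],[0,0,p[7]]]
    for i in range(7):
        T=T*Ro.from_euler(ax[i],sg[i]*q[i])
        if i==2: x=x+T.apply([p[4],0,p[3]])
        if i==4: x=x+T.apply([p[8],0,p[5]])
        if i==5: x=x+T.apply([p[6],0,0])
    T=T*Ro.from_euler("z",p[1])
    return x+T.apply([0,0,p[7]]),T
def res(p,sg,lam=1e-3):
    e=[]
    for q,t,o in D:
        x,T=fk(q,p,sg); e+=list((x-t)*1)+list(.3*(T.inv()*Ro.from_rotvec(o)).as_rotvec())
    return np.array(e+list(lam*(p[2:]-np.array([.33,.4,0,.4,0,.3,0]))))
if __name__=="__main__":
    import itertools
    best=[]
    for s1,s3,s5,s7 in itertools.product([1,-1],repeat=4):
      for s2,s4,s6 in [(1,1,1)]:
        sg=[s1,s2,s3,s4,s5,s6,s7]
        for y0 in (0,-2.2):
          for y in (0,1.57,3.14,-1.57):
            s=least_squares(res,[y0,y,.33,.4,0,.4,0,.3,0],args=(sg,))
            best.append((s.cost,sg,s.x))
    best.sort(key=lambda t:t[0])
    for c,sg,x in best[:3]: print(c,sg,x.round(4))
    json.dump([best[0][1],best[0][2].tolist()],open("kin.json","w"))
    print(np.abs(res(best[0][2],best[0][1])).max())
E
python3 kin.py
```

```text
4.2 q [ 0.2195  0.3177 -0.7086  1.8118  0.2321  1.093  -0.5782] 
p [0.5272 0.1328 0.2524] F [-0.7376 -0.0573 -4.1325] w 0.012663531507208746 58.776211738586426 
R [[0.0068447507744262654, 0.9999710893228687, 0.003312084731963217], [0.9999764198456212, -0.006846553787421263, 0.0005333422638269089], [0.0005560032108068019, 0.003308356037620557, -0.9999943728045466]]
0.000135849487307381 [-1, 1, -1, 1, -1, 1, -1] [-0.1037  1.4671  0.2083  0.5576 -0.0436  0.5112  0.0026  0.262   0.    ]
0.0001358494873073835 [-1, 1, -1, 1, -1, 1, -1] [-0.1037  1.4671  0.2083  0.5576 -0.0436  0.5112  0.0026  0.262   0.    ]
0.0001358494873073871 [-1, 1, -1, 1, -1, 1, -1] [-0.1037  1.4671  0.2083  0.5576 -0.0436  0.5112  0.0026  0.262   0.    ]
0.009078786884777368
```

```bash
cat > kin2.py <<'E'
import json,numpy as np
from scipy.spatial.transform import Rotation as Ro
from scipy.optimize import least_squares
from kin import D
sg=[-1,1,-1,1,-1,1,-1]; ax="zyzyzyz"
def fk(q,p):
    # p[0:2] yaws; p[2:] offsets after joint 1,2(=shoulder),3,4,5,6,7
    T=Ro.identity(); x=np.zeros(3); L=p[2:].reshape(6,3)
    T=Ro.from_euler("z",p[0]); 
    for i in range(7):
        T=T*Ro.from_euler(ax[i],sg[i]*q[i])
        if i==6: T=T*Ro.from_euler("z",p[1])
        k={0:0,2:1,3:2,4:3,5:4,6:5}.get(i)
        if k is not None: x=x+T.apply(L[k])
    return x,T
p0=np.r_[0,1.57,[0,0,.33],[0,0,.4],[0,0,0],[0,0,.4],[0,0,0],[0,0,.3]].astype(float)
def res(p,lam=1e-3):
    e=[]
    for q,t,o in D:
        x,T=fk(q,p); e+=list(x-t)+list(.3*(T.inv()*Ro.from_rotvec(o)).as_rotvec())
    return np.array(e+list(lam*(p-p0)))
def fit(): return least_squares(res,p0).x
if __name__=="__main__":
    p=fit(); print(p[:2].round(4)); print(p[2:].reshape(6,3).round(4)); e=res(p)[:6*len(D)].reshape(-1,6); print(e.round(4))
E
python3 kin2.py
```

```text
[-1.0000e-04  1.5707e+00]
[[ 1.000e-04 -3.080e-02  2.887e-01]
 [ 1.000e-04 -1.560e-02  5.412e-01]
 [-3.000e-04 -1.560e-02  3.630e-02]
 [ 1.000e-04 -2.000e-04  4.363e-01]
 [ 1.000e-04 -2.000e-04  1.410e-02]
 [ 3.000e-04  0.000e+00  3.141e-01]]
[[-0. -0.  0. -0. -0. -0.]
 [ 0.  0. -0. -0.  0.  0.]
 [-0. -0.  0. -0.  0.  0.]
 [-0.  0.  0. -0. -0.  0.]
 [ 0. -0. -0.  0.  0.  0.]
 [ 0.  0.  0.  0.  0.  0.]]
```

```bash
cat > plan.py <<'E'
import numpy as np,json
from kin2 import *
lo=np.array([-2.96,-.34,-1.41,.24,-1.37,.17,-2.96]);hi=np.array([2.96,2.1,1.46,2.44,4.51,1.92,2.96])
AX=np.array([.5295,-.242,0]);H=np.array([-.24,-.97,0]);N=H
def target(az,t,lip):
    d=np.array([np.cos(az),np.sin(az),0]); z=np.array([0,0,1.])
    X=np.cos(t)*d-np.sin(t)*z; Z=np.sin(t)*d+np.cos(t)*z
    R=np.stack([np.cross(-X,-Z),-X,-Z],1)  # tool x,y,z
    return lip-R@np.array([0,-.082,.0437]),R
def ik(x,R,p,q0,mar=.05):
    def f(q):
        y,T=fk(q,p); return np.r_[10*(y-x),5*Ro.from_matrix(T.as_matrix().T@R).as_rotvec(),.02*(q-q0)]
    s=least_squares(f,np.clip(q0,lo+mar+.01,hi-mar-.01),bounds=(lo+mar,hi-mar))
    return s.x,np.abs(s.fun[:6]).max()
if __name__=="__main__":
    p=fit(); qc=np.array(D[-1][0])
    for az in np.radians(range(60,320,15)):
        d=np.array([np.cos(az),np.sin(az),0]); q=qc; out=[]
        for t in np.radians([0,20,35,50,60]):
            lip=AX-.028*d+np.array([0,0,.172]); x,R=target(az,t,lip); q,e=ik(x,R,p,q); out.append(e)
        # hand clearance to lid plane
        c=min(.09-((x-R[:,2]*s-AX)@N) for s in(.02,.08,.16,.22))
        print(round(np.degrees(az)),np.round(out,3),"lidclr",round(c,3),"q",q.round(2))
E
python3 plan.py
```

```text
60 [0. 0. 0. 0. 0.] lidclr 0.077 q [-0.07  0.58  0.02  1.71  0.8   1.59 -2.46]
75 [0. 0. 0. 0. 0.] lidclr 0.076 q [-0.07  0.5  -0.05  1.86  0.97  1.45 -2.43]
90 [0. 0. 0. 0. 0.] lidclr 0.077 q [-0.04  0.41 -0.13  2.01  1.14  1.31 -2.41]
105 [0. 0. 0. 0. 0.] lidclr 0.078 q [ 0.05  0.33 -0.22  2.15  1.35  1.16 -2.4 ]
120 [0. 0. 0. 0. 0.] lidclr 0.08 q [ 0.18  0.25 -0.31  2.28  1.59  0.98 -2.4 ]
135 [0. 0. 0. 0. 0.] lidclr 0.083 q [ 0.39  0.19 -0.41  2.37  1.92  0.78 -2.45]
150 [0.    0.    0.    0.001 0.001] lidclr 0.086 q [ 1.1   0.25 -1.    2.39  2.32  0.64 -2.45]
165 [0.    0.    0.    0.001 0.   ] lidclr 0.09 q [ 1.57  0.44 -1.36  2.37  2.62  0.48 -2.3 ]
180 [0.    0.    0.    0.114 0.373] lidclr 0.052 q [ 1.78  0.4  -1.3   2.19 -1.32  0.22  1.92]
195 [0.    0.    0.    0.002 0.01 ] lidclr 0.013 q [ 1.73  0.61 -1.3   2.2  -1.32  0.22  2.21]
210 [0. 0. 0. 0. 0.] lidclr -0.02 q [ 1.75  0.79 -1.36  2.06 -0.46  0.41  1.58]
225 [0. 0. 0. 0. 0.] lidclr -0.046 q [ 1.69  0.9  -1.36  1.91 -0.22  0.69  1.53]
240 [0. 0. 0. 0. 0.] lidclr -0.063 q [ 1.6   0.99 -1.36  1.76 -0.11  0.97  1.56]
255 [0. 0. 0. 0. 0.] lidclr -0.069 q [ 1.47  1.02 -1.3   1.61 -0.09  1.24  1.67]
270 [0. 0. 0. 0. 0.] lidclr -0.065 q [ 1.35  1.06 -1.27  1.47 -0.04  1.49  1.76]
285 [0. 0. 0. 0. 0.] lidclr -0.049 q [ 1.24  1.12 -1.29  1.34  0.06  1.72  1.83]
300 [0.    0.    0.    0.    0.075] lidclr -0.025 q [ 1.    0.96 -0.89  1.28 -0.1   1.87  2.2 ]
315 [0.    0.    0.    0.051 0.349] lidclr 0.008 q [ 0.8   0.85 -0.6   1.36 -0.11  1.87  2.51]
```

```bash
cat > p2.py <<'E'
from plan import *
p=fit(); qc=np.array(D[-1][0]); Ls=np.array([-H[0],-H[1],0])
x0,T0=fk(qc,p)
for azd in (150,158,165,172):
    az=np.radians(azd); d=np.array([np.cos(az),np.sin(az),0]); q=qc.copy(); print("az",azd)
    lipf=AX-.028*d+.01*Ls
    # straight transfer from current position at level, then tilt
    x1,R1=target(az,0,lipf+np.array([0,0,.2]))
    for s in np.linspace(.1,1,10):
        Rm=T0*Ro.from_rotvec(s*(T0.inv()*Ro.from_matrix(R1)).as_rotvec())
        q,e=ik(x0+s*(x1-x0),Rm.as_matrix(),p,q)
    print("level",q.round(2),round(e,4))
    for t in range(5,66,5):
        qn,e=ik(*target(az,np.radians(t),lipf+np.array([0,0,.19 if t<30 else .175])),p,q)
        print(t,qn.round(2),round(e,3),"dq",np.abs(qn-q).max().round(2)); q=qn
E
python3 p2.py
```

```text
az 150
level [ 0.63  0.53 -0.43  1.48  0.23  1.18 -0.36] 0.0
5 [ 0.63  0.48 -0.43  1.57  0.25  1.06 -0.38] 0.0 dq 0.12
10 [ 0.64  0.42 -0.43  1.65  0.27  0.95 -0.4 ] 0.0 dq 0.11
15 [ 0.64  0.36 -0.43  1.73  0.29  0.85 -0.43] 0.0 dq 0.11
20 [ 0.64  0.31 -0.42  1.81  0.32  0.74 -0.47] 0.0 dq 0.11
25 [ 0.63  0.26 -0.41  1.89  0.37  0.62 -0.53] 0.0 dq 0.11
30 [ 0.59  0.23 -0.37  1.98  0.48  0.48 -0.65] 0.0 dq 0.14
35 [ 0.53  0.19 -0.31  2.06  0.63  0.37 -0.82] 0.0 dq 0.16
40 [ 0.44  0.15 -0.23  2.14  0.92  0.28 -1.12] 0.0 dq 0.3
45 [ 0.42  0.13 -0.23  2.22  1.43  0.25 -1.64] 0.001 dq 0.52
50 [ 0.5   0.12 -0.33  2.29  1.91  0.31 -2.13] 0.0 dq 0.49
55 [ 0.55  0.13 -0.4   2.35  2.21  0.43 -2.44] 0.0 dq 0.31
60 [ 1.05  0.23 -0.97  2.39  2.29  0.64 -2.45] 0.002 dq 0.57
65 [ 1.32  0.47 -1.36  2.39  2.25  0.92 -2.25] 0.171 dq 0.39
az 158
level [ 0.62  0.53 -0.46  1.47  0.24  1.19 -0.25] 0.0
5 [ 0.64  0.48 -0.46  1.56  0.26  1.06 -0.27] 0.0 dq 0.13
10 [ 0.66  0.43 -0.47  1.64  0.26  0.95 -0.28] 0.0 dq 0.11
15 [ 0.68  0.37 -0.48  1.72  0.27  0.84 -0.29] 0.0 dq 0.11
20 [ 0.69  0.32 -0.48  1.8   0.
[... 1532 characters left out ...]
0.54  1.64  0.25  0.95 -0.06] 0.0 dq 0.11
15 [ 0.74  0.38 -0.56  1.72  0.24  0.84 -0.04] 0.0 dq 0.12
20 [ 0.78  0.34 -0.58  1.8   0.21  0.72 -0.02] 0.0 dq 0.12
25 [ 0.82  0.29 -0.6   1.87  0.18  0.6   0.01] 0.0 dq 0.12
30 [ 0.86  0.27 -0.62  1.96  0.16  0.44  0.04] 0.0 dq 0.16
35 [ 0.93  0.24 -0.66  2.03  0.12  0.32  0.09] 0.0 dq 0.13
40 [ 1.24  0.28 -0.99  2.09  0.48  0.22 -0.22] 0.001 dq 0.36
45 [ 1.5   0.39 -1.3   2.16  1.25  0.22 -0.91] 0.001 dq 0.77
50 [ 1.56  0.43 -1.36  2.22  1.91  0.22 -1.54] 0.021 dq 0.66
55 [ 1.6   0.42 -1.36  2.29  2.54  0.25 -2.14] 0.001 dq 0.63
60 [ 1.62  0.46 -1.36  2.35  2.85  0.36 -2.42] 0.0 dq 0.31
65 [ 1.64  0.52 -1.36  2.39  2.98  0.48 -2.48] 0.054 dq 0.13
```

```bash
cat > p3.py <<'E'
from plan import *
p=fit(); qc=np.array(D[-1][0]); U=np.array([.97,-.24,0])
x0,T0=fk(qc,p)
for azd,u0,h0,zf in ((135,.022,-.015,.172),(140,.022,-.012,.172),(145,.025,-.01,.172),(140,.022,-.012,.2)):
    az=np.radians(azd); q=qc.copy(); print("az",azd,zf)
    lipf=AX+u0*U+h0*H
    x1,R1=target(az,0,lipf+np.array([0,0,.2]))
    for s in np.linspace(.1,1,10):
        Rm=T0*Ro.from_rotvec(s*(T0.inv()*Ro.from_matrix(R1)).as_rotvec())
        q,e=ik(x0+s*(x1-x0),Rm.as_matrix(),p,q)
    for t in range(5,66,5):
        X,R=target(az,np.radians(t),lipf+np.array([0,0,.195 if t<30 else zf]))
        qn,e=ik(X,R,p,q)
        # clearance of lid-side scoop corners: back top/back bottom/handle end
        C=[X+R@np.array(v) for v in [(sx*.042,b,c) for sx in(-1,1) for b,c in((.052,.0707),(.052,.026),(0,-.02))]]
        m=[( .0875-(c-AX)@H, abs((c-AX)@U)) for c in C]; i=np.argmin([a for a,b in m])
        if t>20: print(t,qn.round(2),round(e,3),"dq",np.abs(qn-q).max().round(2),"lid",np.round(m[i],3)); 
        q=qn
E
python3 p3.py
```

```text
az 135 0.172
25 [ 0.5   0.24 -0.33  1.89  0.49  0.71 -0.92] 0.0 dq 0.11 lid [-0.002  0.114]
30 [ 0.43  0.23 -0.29  1.98  0.67  0.6  -1.11] 0.0 dq 0.2 lid [-0.     0.111]
35 [ 0.38  0.2  -0.26  2.06  0.85  0.55 -1.32] 0.0 dq 0.2 lid [0.002 0.107]
40 [ 0.32  0.17 -0.24  2.13  1.08  0.53 -1.56] 0.0 dq 0.25 lid [0.005 0.103]
45 [ 0.29  0.16 -0.24  2.19  1.32  0.55 -1.83] 0.0 dq 0.26 lid [0.008 0.098]
50 [ 0.26  0.15 -0.26  2.26  1.54  0.6  -2.07] 0.0 dq 0.25 lid [0.011 0.092]
55 [ 0.24  0.16 -0.29  2.32  1.71  0.69 -2.28] 0.0 dq 0.21 lid [0.015 0.085]
60 [ 0.21  0.18 -0.31  2.37  1.85  0.81 -2.45] 0.0 dq 0.17 lid [0.02  0.078]
65 [ 0.75  0.34 -0.97  2.39  1.94  1.12 -2.46] 0.003 dq 0.66 lid [0.025 0.07 ]
az 140 0.172
25 [ 0.54  0.24 -0.35  1.89  0.46  0.68 -0.8 ] 0.0 dq 0.09 lid [0.003 0.123]
30 [ 0.48  0.22 -0.31  1.99  0.62  0.55 -0.98] 0.0 dq 0.19 lid [0.005 0.12 ]
35 [ 0.42  0.19 -0.27  2.07  0.81  0.48 -1.19] 0.0 dq 0.21 lid [0.007 0.116]
40 [ 0.36  0.16 -0.24  2.14  1.07  0.45 -1.46] 0.0 dq 0.28 lid [0.009 0.111]
45 [ 0.33  0.14 -0.24  2.21  1.37  0.45 -1.78] 0.0 dq 0.32 lid [0.012
[... 1027 characters left out ...]
140 0.2
25 [ 0.54  0.24 -0.35  1.89  0.46  0.68 -0.8 ] 0.0 dq 0.09 lid [0.003 0.123]
30 [ 0.5   0.19 -0.33  1.96  0.56  0.6  -0.91] 0.0 dq 0.12 lid [0.005 0.12 ]
35 [ 0.46  0.15 -0.31  2.03  0.73  0.53 -1.09] 0.0 dq 0.18 lid [0.007 0.116]
40 [ 0.41  0.12 -0.29  2.11  0.95  0.48 -1.33] 0.0 dq 0.24 lid [0.009 0.111]
45 [ 0.38  0.1  -0.29  2.18  1.22  0.47 -1.62] 0.0 dq 0.29 lid [0.012 0.106]
50 [ 0.35  0.09 -0.3   2.25  1.5   0.5  -1.92] 0.0 dq 0.3 lid [0.015 0.099]
55 [ 0.34  0.09 -0.33  2.31  1.73  0.57 -2.17] 0.0 dq 0.26 lid [0.018 0.092]
60 [ 0.32  0.1  -0.36  2.37  1.9   0.68 -2.38] 0.0 dq 0.2 lid [0.022 0.085]
65 [ 1.11  0.35 -1.29  2.39  2.01  1.05 -2.33] 0.007 dq 0.93 lid [0.026 0.076]
```

```bash
cat > rows.py <<'E'
from plan import *
from bench import r
U=np.array([.97,-.24,0]); AZ=np.radians(140); LIP=AX+.022*U-.012*H
def now():
    o=r.get_obs(); return o["tcp_pos"],Ro.from_rotvec(o["orientation"])
def rel(poses):
    x0,T0=now()
    for x,R in poses:
        print((1000*T0.inv().apply(x-x0)).round(0).tolist(),(T0.inv()*Ro.from_matrix(R)).as_rotvec().round(3).tolist())
E
python3 - <<'E'
from rows import *
rel([target(AZ,0,LIP+np.array([0,0,.215]))]); print(now()[0],target(AZ,0,LIP+np.array([0,0,.215]))[0])
E
```

```text
[-421.0, 92.0, -6.0] [0.003, -0.002, 0.691]
[0.52723085 0.13281943 0.25238286] [ 0.61653564 -0.28834858  0.2587    ]
```

Call:
{"api": "step_arm", "payload": {
  "moves": [
    [-5, 1, -2, 0, 0, 0.01, 5],
    [-16, 3, -6, 0, 0, 0.03, 5],
    [-33, 7, -6, 0, 0, 0.06, 5],
    [-56, 12, -6, 0, 0, 0.1, 5],
    [-84, 18, -6, 0, 0, 0.15, 5],
    [-114, 25, -6, 0, 0, 0.2, 5],
    [-145, 32, -6, 0, 0, 0.26, 5],
    [-176, 38, -6, 0, 0, 0.31, 5]
  ]
}}

```text
clock: 5.0
tcp_pos: [0.5631, -0.0479, 0.2541]
orientation: [-2.55, -1.834, 0.003]
contact_force: [0.9, 0.4, -3.6]
grip_width: 0.0131
gripper_force: 58.8
```

```bash
python3 s.py;python3 - <<'E'
from rows import *
rel([target(AZ,0,LIP+np.array([0,0,.215]))])
E
```

```text
5.0 q [ 0.4316  0.3305 -0.5688  1.7647  0.1974  1.1053 -0.5256] 
p [ 0.5631 -0.0479  0.2541] F [ 0.9393  0.3747 -3.6461] w 0.013093559203264273 58.77601683139801 
R [[0.3178366924972543, 0.9481435716402801, -0.001898541445140371], [0.9481447160963493, -0.3178383309625572, -0.0006266653885970315], [-0.0011975980039543902, -0.0016009147850855826, -0.9999980014134388]]
[-211.0, 127.0, -5.0] [-0.001, 0.001, 0.375]
```

Call:
{"api": "step_arm", "payload": {
  "moves": [
    [-27, 16, -5, 0, 0, 0.05, 5],
    [-55, 33, -5, 0, 0, 0.1, 5],
    [-84, 50, -5, 0, 0, 0.15, 5],
    [-112, 67, -5, 0, 0, 0.2, 5],
    [-139, 83, -5, 0, 0, 0.25, 5],
    [-163, 98, -5, 0, 0, 0.29, 5],
    [-183, 110, -5, 0, 0, 0.33, 5],
    [-198, 119, -5, 0, 0, 0.36, 5]
  ]
}}

```text
clock: 5.8
tcp_pos: [0.6139, -0.2733, 0.2589]
orientation: [-2.837, -1.349, 0.003]
contact_force: [-0.5, -1.1, -4.1]
grip_width: 0.0128
gripper_force: 58.8
```

```bash
python3 s.py;python3 - <<'E'
from rows import *
z=np.array([0,0,1.])
rel([target(AZ,np.radians(t),LIP+h*z) for t,h in((0,.213),(3,.211),(6,.209),(9,.207),(12,.205),(15,.203),(18,.201),(20,.20))])
E
```

```text
5.8 q [ 0.6032  0.4827 -0.3996  1.5081  0.1968  1.1924 -0.5118] 
p [ 0.6139 -0.2733  0.2589] F [-0.5347 -1.0626 -4.0617] w 0.012793301182808324 58.77172529697418 
R [[0.631306452694307, 0.7755307350104982, -0.0020595729187082475], [0.7755313968722336, -0.6313086792890062, -0.0006355468298409024], [-0.0017931123592892146, -0.001196038647938058, -0.9999976771171118]]
[-10.0, 12.0, 2.0] [-0.001, 0.002, 0.015]
[-10.0, 9.0, -0.0] [-0.054, 0.001, 0.015]
[-10.0, 7.0, -2.0] [-0.106, 0.001, 0.015]
[-10.0, 4.0, -4.0] [-0.158, 0.001, 0.015]
[-10.0, 1.0, -6.0] [-0.211, 0.0, 0.015]
[-10.0, -3.0, -8.0] [-0.263, -0.0, 0.015]
[-10.0, -6.0, -9.0] [-0.315, -0.001, 0.015]
[-10.0, -8.0, -10.0] [-0.35, -0.001, 0.015]
```

Call:
{"api": "step_arm", "payload": {
  "moves": [
    [-6, 8, 1, 0, 0, 0.01, 5],
    [-10, 11, 1, -0.03, 0, 0.015, 5],
    [-10, 8, -1, -0.08, 0, 0.015, 5],
    [-10, 5, -3, -0.14, 0, 0.015, 5],
    [-10, 2, -5, -0.2, 0, 0.015, 5],
    [-10, -2, -7, -0.25, 0, 0.015, 5],
    [-10, -6, -9, -0.31, 0, 0.015, 5],
    [-10, -8, -10, -0.35, 0, 0.015, 5]
  ]
}}

```text
clock: 6.6
tcp_pos: [0.6016, -0.2704, 0.27]
orientation: [2.549, 1.2, 0.216]
contact_force: [-0.0, -0.0, -4.0]
grip_width: 0.0128
gripper_force: 58.9
```

```bash
python3 s.py;python3 - <<'E'
from rows import *
z=np.array([0,0,1.])
f=r.grab_frame("side");cv=__import__("cv2"); cv.imwrite("pics/s2.png",cv.resize(f["image"][60:300,240:560,::-1],(800,600)))
rel([target(AZ,np.radians(t),LIP+h*z) for t,h in((22,.197),(24,.194),(26,.19),(28,.187),(30,.184),(33,.18),(36,.177),(39,.175))])
E
```

```text
6.6 q [ 0.5655  0.2826 -0.373   1.8111  0.367   0.7802 -0.6938] 
p [ 0.6016 -0.2704  0.27  ] F [-0.0146 -0.0109 -4.0049] w 0.012776038368288833 58.888453245162964 
R [[0.6366841367388314, 0.72368631402404, 0.26629199935301784], [0.7711207194064561, -0.5986234540656432, -0.21684740336141506], [0.0024791383984429094, 0.34340657992650236, -0.9391835681782259]]
[-4.0, 1.0, 2.0] [-0.033, -0.005, 0.007]
[-4.0, -2.0, 2.0] [-0.068, -0.005, 0.007]
[-4.0, -5.0, 3.0] [-0.103, -0.005, 0.007]
[-4.0, -8.0, 3.0] [-0.138, -0.005, 0.007]
[-4.0, -11.0, 3.0] [-0.173, -0.005, 0.007]
[-4.0, -15.0, 3.0] [-0.225, -0.006, 0.007]
[-4.0, -19.0, 3.0] [-0.277, -0.006, 0.007]
[-4.0, -24.0, 1.0] [-0.33, -0.006, 0.007]
```

View pics/s2.png

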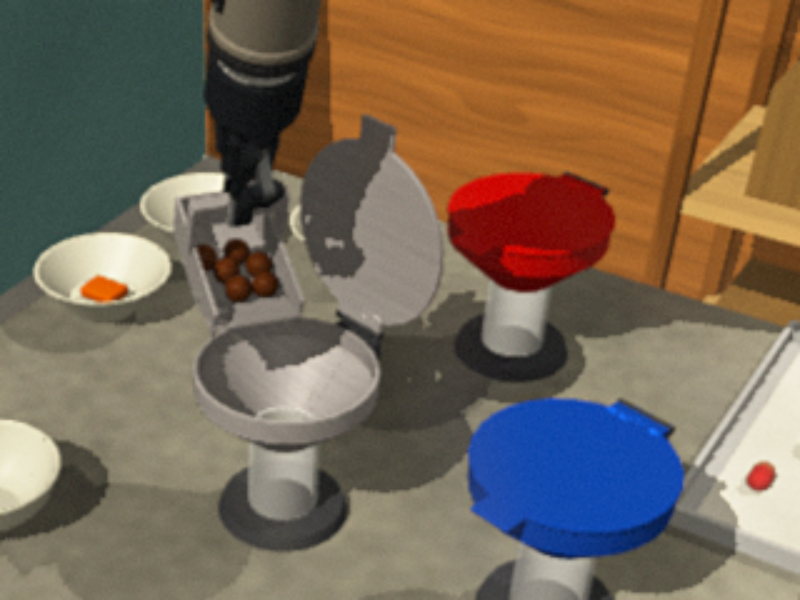

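The crop shows the scoop tilted with its lip at about (260,322), just above the far half of the hopper mouth (mouth centre about (288,370)). All six nuts are at its front. I'll check the lip's position numerically before pouring.

Run:
```python
from rows import *
import cv2; from h import cloud
f=r.grab_frame("side"); W=cloud(f); R=cv2.Rodrigues(f["rvec"])[0]
x,T=now(); L=x+T.apply([0,-.082,.0437]); print("pred lip",L)
for s in(-.036,0,.036):
    P=x+T.apply([s,-.082,.0437]); c=R@P+f["tvec"].ravel(); uv=f["mtx"]@c/c[2]; u,v=uv[:2].round().astype(int)
    print(P,u,v,"crop",(u-240)*2.5,(v-60)*2.5); 
    for dv in(-4,-2,-1,0,1,2,4): print("   ",dv,W[v+dv,u].round(3),f["image"][v+dv,u])
```

```text
pred lip [ 0.55328627 -0.23042956  0.20073823]
[ 0.53038079 -0.25820249  0.20067624] 359 187 crop 297.5 317.5
    -4 [ 0.532 -0.261  0.209] [123 117 109]
    -2 [ 0.53  -0.258  0.207] [126 116 111]
    -1 [ 0.531 -0.26   0.203] [128 119 110]
    0 [ 0.533 -0.264  0.197] [97 92 86]
    1 [ 0.532 -0.262  0.196] [71 65 60]
    2 [ 0.532 -0.262  0.194] [74 71 67]
    4 [ 0.562 -0.313  0.15 ] [82 77 72]
[ 0.55328627 -0.23042956  0.20073823] 343 190 crop 257.5 325.0
    -4 [ 0.558 -0.239  0.205] [144 135 125]
    -2 [ 0.554 -0.232  0.205] [139 130 123]
    -1 [ 0.553 -0.232  0.202] [117 109 102]
    0 [ 0.592 -0.292  0.153] [86 82 77]
    1 [ 0.591 -0.29   0.152] [79 76 70]
    2 [ 0.59  -0.288  0.15 ] [84 76 70]
    4 [ 0.592 -0.291  0.142] [83 80 73]
[ 0.57619174 -0.20265664  0.20080023] 326 193 crop 215.0 332.5
    -4 [ 0.577 -0.203  0.21 ] [87 82 75]
    -2 [ 0.577 -0.203  0.205] [120 113 106]
    -1 [ 0.749 -0.449  0.002] [129 124 109]
    0 [ 0.609 -0.248  0.163] [125 120 106]
    1 [ 0.607 -0.246  0.162] [109 102  97]
    2 [ 0.606 -0.245  0.161] [89 83 77]
    4 [ 0.606 -0.245  0.155] [77 73 67]
```

Call:
{"api": "step_arm", "payload": {
  "moves": [
    [-2, 2, 2, -0.03, 0, 0, 5],
    [-4, -2, 2, -0.07, 0, 0.005, 5],
    [-4, -5, 3, -0.1, 0, 0.005, 5],
    [-4, -8, 3, -0.14, 0, 0.005, 5],
    [-4, -11, 3, -0.17, 0, 0.005, 5],
    [-4, -15, 3, -0.22, 0, 0.005, 5],
    [-4, -19, 3, -0.28, 0, 0.005, 5],
    [-4, -24, 1, -0.33, 0, 0.005, 5]
  ]
}}

```text
clock: 7.5
tcp_pos: [0.5827, -0.2608, 0.2607]
orientation: [2.266, 1.056, 0.38]
contact_force: [0.0, 0.2, -3.2]
grip_width: 0.0127
gripper_force: 59.0
```

```bash
python3 s.py;python3 - <<'E'
from rows import *
z=np.array([0,0,1.])
x,T=now(); print("lip",x+T.apply([0,-.082,.0437]))
rel([target(AZ,np.radians(t),LIP+h*z) for t,h in((41,.175),(43,.174),(45,.173),(47,.173),(49,.173),(51,.173),(53,.173),(55,.173),(58,.174))])
E
```

```text
7.5 q [ 0.3514  0.1602 -0.2139  2.1198  0.9868  0.4399 -1.372 ] 
p [ 0.5827 -0.2608  0.2607] F [ 0.0376  0.1751 -3.1563] w 0.012723378890235173 59.019362926483154 
R [[0.6416107463701954, 0.5940986121066915, 0.4851623328693023], [0.7670147933653443, -0.5009817193086563, -0.40088105926479123], [0.004894578735588906, 0.6293362821349536, -0.7771176790471024]]
lip [ 0.55516957 -0.23720568  0.17510712]
[1.0, -3.0, -4.0] [-0.035, -0.005, -0.002]
[1.0, -6.0, -6.0] [-0.07, -0.005, -0.002]
[1.0, -8.0, -8.0] [-0.105, -0.005, -0.002]
[1.0, -10.0, -11.0] [-0.14, -0.005, -0.002]
[1.0, -12.0, -13.0] [-0.175, -0.005, -0.002]
[1.0, -14.0, -16.0] [-0.209, -0.005, -0.002]
[1.0, -16.0, -18.0] [-0.244, -0.005, -0.002]
[1.0, -18.0, -21.0] [-0.279, -0.004, -0.003]
[1.0, -21.0, -25.0] [-0.332, -0.004, -0.003]
```

Call:
{"api": "step_arm", "payload": {
  "moves": [
    [1, -3, -4, -0.035, 0, 0, 5],
    [1, -6, -6, -0.07, 0, 0, 5],
    [1, -8, -8, -0.1, 0, 0, 5],
    [1, -10, -11, -0.14, 0, 0, 5],
    [1, -12, -13, -0.175, 0, 0, 5],
    [1, -14, -16, -0.21, 0, 0, 5],
    [1, -16, -18, -0.245, 0, 0, 5],
    [1, -18, -21, -0.28, 0, 0, 5]
  ]
}}

```text
clock: 8.3
tcp_pos: [0.5633, -0.2424, 0.2664]
orientation: [2.017, 0.939, 0.497]
contact_force: [-0.3, -0.1, -3.8]
grip_width: 0.013
gripper_force: 59.2
```

```bash
python3 s.py;python3 - <<'E'
from rows import *
z=np.array([0,0,1.])
x,T=now(); print("lip",x+T.apply([0,-.082,.0437]))
import cv2
a=[cv2.resize(r.grab_frame(n)["image"][y:y+180,x:x+200,::-1],(400,360)) for n,x,y in(("side",280,110),("scene",200,160))]
cv2.imwrite("pics/p3.png",np.hstack(a))
rel([target(AZ,np.radians(t),LIP+h*z) for t,h in((58,.175),(60,.175),(62,.175))])
E
```

```text
8.3 q [ 0.2311  0.1329 -0.2179  2.3404  1.8534  0.5845 -2.3187] 
p [ 0.5633 -0.2424  0.2664] F [-0.2758 -0.0587 -3.8444] w 0.012955521772210245 59.162251353263855 
R [[0.6411918596434135, 0.43607887871648154, 0.6314334570359708], [0.7673587285809362, -0.3705730077271477, -0.5232936342195501], [0.0057948941034363655, 0.8200675932393814, -0.5722373298911025]]
lip [ 0.55508589 -0.23486399  0.17418417]
[-1.0, -0.0, -5.0] [-0.054, -0.005, -0.002]
[-1.0, -2.0, -8.0] [-0.089, -0.005, -0.002]
[-1.0, -4.0, -10.0] [-0.124, -0.005, -0.002]
```

View pics/p3.png

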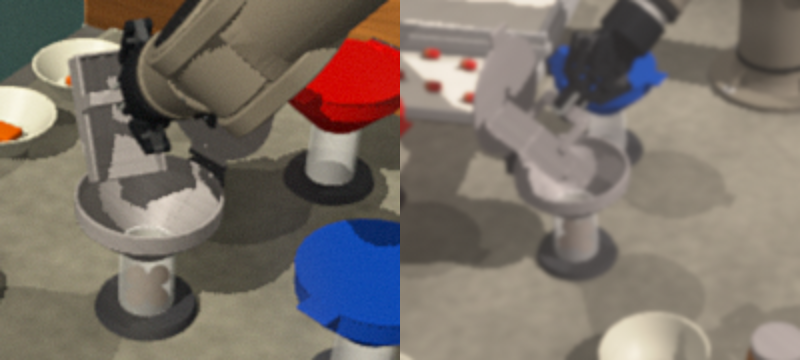

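The left panel (side view) shows nuts in the clear jar at about (155,280). The scoop looks empty, with nothing left on the ramp at (125,150). I'll tip a little more, hold, then reverse.

Call:
{"api": "step_arm", "payload": {
  "moves": [
    [-1, 0, -5, -0.05, 0, 0, 5],
    [-1, 0, -5, -0.05, 0, 0, 5],
    [-1, 0, -5, -0.05, 0, 0, 5],
    [-1, 0, -5, -0.05, 0, 0, 5]
  ]
}}

```text
clock: 8.8
tcp_pos: [0.5593, -0.241, 0.2694]
orientation: [1.974, 0.918, 0.514]
contact_force: [-0.2, -0.5, -2.5]
grip_width: 0.013
gripper_force: 59.3
```

```bash
python3 s.py;python3 - <<'E'
from rows import *
z=np.array([0,0,1.])
rel([target(AZ,np.radians(t),LIP+h*z) for t,h in((53,.18),(47,.19),(41,.2),(35,.21),(29,.22),(22,.23),(15,.235),(8,.24),(0,.24))])
E
```

```text
8.8 q [ 0.2259  0.1361 -0.233   2.3718  1.9365  0.644  -2.4148] 
p [ 0.5593 -0.241   0.2694] F [-0.2067 -0.5212 -2.5243] w 0.012966108033533968 59.25052464008331 
R [[0.6417054342306331, 0.40527011353444903, 0.6511299952810108], [0.7669315776561707, -0.34515169042282323, -0.5410048666990754], [0.005485514806422009, 0.8465379174461367, -0.5323001629280854]]
[1.0, 6.0, 4.0] [0.084, -0.004, -0.004]
[1.0, 17.0, 8.0] [0.189, -0.004, -0.003]
[1.0, 28.0, 12.0] [0.294, -0.005, -0.003]
[1.0, 38.0, 17.0] [0.399, -0.005, -0.003]
[1.0, 47.0, 21.0] [0.503, -0.005, -0.003]
[1.0, 55.0, 27.0] [0.625, -0.005, -0.002]
[1.0, 57.0, 35.0] [0.748, -0.005, -0.002]
[1.0, 57.0, 44.0] [0.87, -0.006, -0.002]
[1.0, 52.0, 55.0] [1.009, -0.006, -0.001]
```

Call:
{"api": "step_arm", "payload": {
  "moves": [
    [1, 6, 4, 0.08, 0, 0, 5],
    [1, 17, 8, 0.19, 0, 0, 5],
    [1, 28, 12, 0.29, 0, 0, 5],
    [1, 38, 17, 0.4, 0, 0, 5],
    [1, 47, 21, 0.5, 0, 0, 5],
    [1, 55, 27, 0.62, 0, 0, 5],
    [1, 57, 35, 0.75, 0, 0, 5],
    [1, 57, 44, 0.87, 0, 0, 5]
  ]
}}

```text
clock: 9.6
tcp_pos: [0.612, -0.2817, 0.2958]
orientation: [2.536, 1.169, 0.2]
contact_force: [0.2, -1.2, -3.9]
grip_width: 0.0131
gripper_force: 59.1
```

```bash
python3 s.py;python3 - <<'E'
from rows import *
z=np.array([0,0,1.])
x1,R1=target(np.radians(178.9),0,np.array([.5247-.082,.1317,.25]))
rel([target(AZ,0,LIP+.245*z),(x1,R1)])
f=r.grab_frame("side"); import cv2
g=r.grab_frame("scene")
for n,i,b in(("side",f["image"],(100,320,260,480)),("scene",g["image"],(160,320,220,460))):
    hsv=cv2.cvtColor(i,cv2.COLOR_RGB2HSV)
cv2.imwrite("pics/p4.png",np.hstack([cv2.resize(f["image"][130:310,290:490,::-1],(400,360)),cv2.resize(g["image"][190:370,220:420,::-1],(400,360))]))
E
```

```text
9.6 q [ 0.4424  0.2656 -0.2273  1.7672  0.331   0.8145 -0.6663] 
p [ 0.612  -0.2817  0.2958] F [ 0.2267 -1.157  -3.8843] w 0.013106360628927387 59.11336362361908 
R [[0.6515815510372375, 0.7104959414775235, 0.26577622070432727], [0.7584365175102797, -0.6033859960372198, -0.24637245928279228], [-0.014680982759571859, 0.3621061404203739, -0.9320212507314806]]
[-2.0, 5.0, 9.0] [0.37, 0.017, -0.009]
[255.0, -311.0, -123.0] [0.351, 0.142, -0.68]
```

View pics/p4.png

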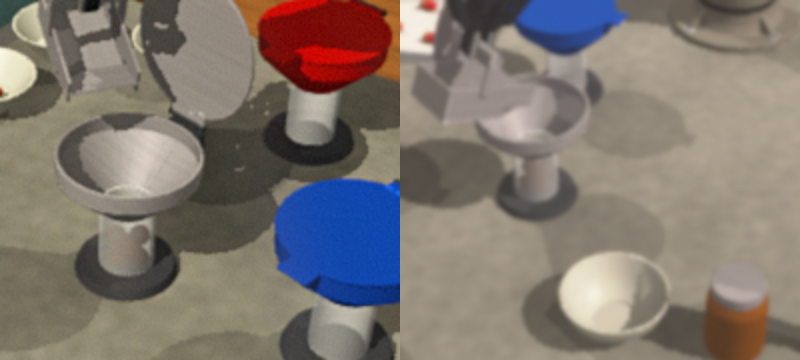

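Left panel: the hopper at (130,160) is empty, nuts show in the jar at (130,245), and the scoop at (95,60) is empty. No nut lies on the worktop. I'll carry the scoop back.

Run:
```python
from rows import *
a,b=np.array(LIP),np.array([.5247-.082,.1317,0]);z=np.array([0,0,1.])
rel([target(np.radians(140+38.9*s),np.radians(t),a+s*(b-a)+h*z) for s,t,h in((.02,14,.24),(.08,8,.24),(.17,3,.24),(.27,0,.24),(.38,0,.235),(.49,0,.23),(.6,0,.22),(.71,0,.21))])
```

```text
[5.0, -13.0, -12.0] [0.13, 0.023, -0.026]
[20.0, -29.0, -10.0] [0.234, 0.032, -0.067]
[44.0, -55.0, -14.0] [0.32, 0.042, -0.129]
[70.0, -85.0, -21.0] [0.371, 0.051, -0.197]
[99.0, -121.0, -31.0] [0.37, 0.065, -0.271]
[127.0, -158.0, -40.0] [0.368, 0.079, -0.345]
[155.0, -197.0, -45.0] [0.365, 0.093, -0.418]
[183.0, -236.0, -50.0] [0.363, 0.107, -0.492]
```

Call:
{"api": "step_arm", "payload": {
  "moves": [
    [5, -13, -12, 0.13, 0.023, -0.026, 5],
    [20, -29, -10, 0.234, 0.032, -0.067, 5],
    [44, -55, -14, 0.32, 0.042, -0.129, 5],
    [70, -85, -21, 0.371, 0.051, -0.197, 5],
    [99, -121, -31, 0.37, 0.065, -0.271, 5],
    [127, -158, -40, 0.368, 0.079, -0.345, 5],
    [155, -197, -45, 0.365, 0.093, -0.418, 5],
    [183, -236, -50, 0.363, 0.107, -0.492, 5]
  ]
}}

```text
clock: 10.5
tcp_pos: [0.5504, 0.0115, 0.2509]
orientation: [2.441, 1.973, -0.005]
contact_force: [0.3, 0.7, -3.6]
grip_width: 0.0125
gripper_force: 59.7
```

```bash
python3 s.py;python3 - <<'E'
from rows import *
rel([target(np.radians(178.9),0,np.array([.5247-.082,.1317,h])) for h in (.18,.08,.05,.032)])
E
```

```text
10.5 q [ 0.2551  0.2927 -0.4752  1.807   0.155   1.0793 -0.4876] 
p [0.5504 0.0115 0.2509] F [ 0.3127  0.6893 -3.5638] w 0.012503610529008075 59.676180481910706 
R [[0.20966223964601768, 0.9777736882731058, -0.0005998228259793765], [0.9777642077052635, -0.20966285537715415, -0.004317546247149211], [-0.004347343684780022, 0.0003187411257453052, -0.9999904994583603]]
[111.0, -50.0, 27.0] [-0.0, 0.004, -0.192]
[111.0, -50.0, 127.0] [-0.0, 0.004, -0.192]
[111.0, -50.0, 157.0] [-0.0, 0.004, -0.192]
[111.0, -50.0, 175.0] [-0.0, 0.004, -0.192]
```

Call:
{"api": "step_arm", "payload": {
  "moves": [
    [35, -16, 5, 0, 0, -0.06, 5],
    [70, -32, 10, 0, 0.004, -0.12, 5],
    [100, -45, 20, 0, 0.004, -0.17, 5],
    [111, -50, 50, 0, 0.004, -0.19, 5],
    [111, -50, 90, 0, 0.004, -0.19, 5],
    [111, -50, 125, 0, 0.004, -0.19, 5],
    [111, -50, 150, 0, 0.004, -0.19, 5],
    [111, -50, 165, 0, 0.004, -0.19, 5]
  ]
}}

```text
clock: 11.3
tcp_pos: [0.5242, 0.1281, 0.0836]
orientation: [-2.246, -2.193, 0.005]
contact_force: [0.4, -0.1, -3.6]
grip_width: 0.0126
gripper_force: 59.6
```

Call:
{"api": "step_arm", "payload": {
  "moves": [
    [0, 0, 5, 0, 0, 0, 5],
    [0, 0, 8, 0, 0, 0, 5],
    [0, 0, 10, 0, 0, 0, 5],
    [0, 0, 12, 0, 0, 0, 5],
    [0, 0, 12, 0, 0, 0, 5]
  ]
}}

```text
clock: 11.8
tcp_pos: [0.5254, 0.1288, 0.0741]
orientation: [-2.247, -2.194, 0.0]
contact_force: [1.1, 0.7, -2.6]
grip_width: 0.0129
gripper_force: 59.6
```

Call:
{"api": "step_arm", "payload": {
  "moves": [
    [0, 0, 1, 0, 0, 0, 5],
    [0, 0, 2, 0, 0, 0, 5],
    [0, 0, 3, 0, 0, 0, 5],
    [0, 0, 3, 0, 0, 0, 5]
  ]
}}

```text
clock: 12.2
tcp_pos: [0.5249, 0.1288, 0.0708]
orientation: [-2.246, -2.193, 0.002]
contact_force: [-1.1, 0.0, 2.1]
grip_width: 0.0126
gripper_force: 60.3
```

Contact with the worktop. I'll release and lift.

Call:
{"api": "step_arm", "payload": {
  "moves": [
    [0, 0, 0, 0, 0, 0, 30],
    [0, 0, 0, 0, 0, 0, 45],
    [0, 0, 0, 0, 0, 0, 45],
    [0, 0, -20, 0, 0, 0, 45],
    [0, 0, -60, 0, 0, 0, 45],
    [0, 0, -110, 0, 0, 0, 45],
    [0, 0, -160, 0, 0, 0, 10],
    [0, 0, -210, 0, 0, 0, 0]
  ]
}}

```text
clock: 13.0
tcp_pos: [0.5251, 0.1286, 0.2826]
orientation: [-2.246, -2.194, 0.001]
contact_force: [1.0, -0.6, -0.4]
grip_width: 0.0165
gripper_force: 0.0
```

```bash
python3 s.py
python3 - <<'E'
from bench import r
from h import *
f=r.grab_frame("scene"); g=r.grab_frame("side"); W=cloud(f)
s=W[255:325,385:450].reshape(-1,3); s=s[s[:,2]>.012]; print("scoop",s.min(0),s.max(0))
s=W[172:240,234:272].reshape(-1,3); s=s[s[:,2]>.19];c=np.median(s,0);s=s[np.linalg.norm(s-c,axis=1)<.11]; c=s.mean(0); print("lid",c,np.linalg.svd(s-c)[2][2],s[:,2].max())
cv2.imwrite("pics/p5.png",np.hstack([cv2.resize(g["image"][80:420,200:520,::-1],(400,425)),cv2.resize(f["image"][165:375,240:460,::-1],(400,425))]))
E
```

```text
13.0 q [ 0.1311  0.2618 -0.5797  1.7834  0.1545  1.1437 -0.5211] 
p [0.5251 0.1286 0.2826] F [ 0.9643 -0.5516 -0.4158] w 0.016500949026321633 0.0 
R [[0.023614054330905007, 0.9997190543953933, -0.0020466354920595877], [0.9997207652113043, -0.023612201140748593, 0.0009249662766012416], [0.0008763808424911153, -0.002067906204140342, -0.9999974778570943]]
scoop [0.44416317 0.05501711 0.01203607] [0.74281502 0.19659799 0.1223252 ]
lid [ 0.51174569 -0.33103605  0.26560576] [-0.2397407  -0.9700949  -0.03795111] 0.3603364437621814
```

View pics/p5.png

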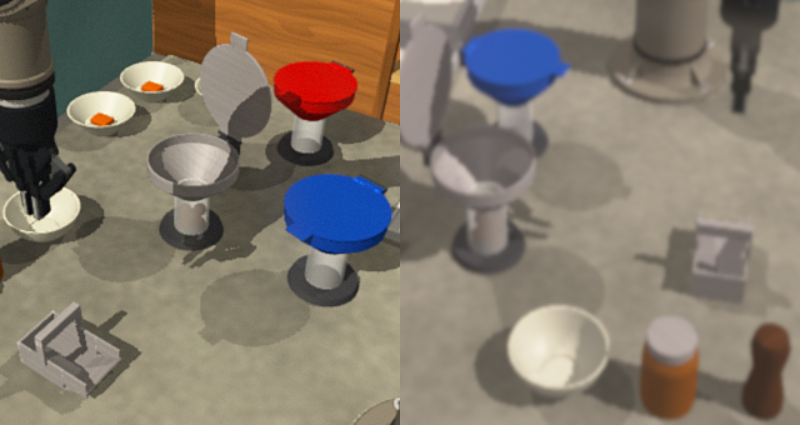

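The scoop stands empty and upright at left-panel (70,350). The lid is still open at (235,90), and the bowl, jar and mill haven't moved. Next I'll go over and behind the lid.

```bash
cat > lid.py <<'E'
from rows import *
HG=np.array([.5295,-.242,.163])+.09*H
RT=np.stack([-H/np.linalg.norm(H),np.cross([0,0,-1.],-H/np.linalg.norm(H)),[0,0,-1.]],1)
def lp(th,rho=.15,gap=0.):
    L=-H*np.cos(th)+np.array([0,0,np.sin(th)]); n=H*np.sin(th)+np.array([0,0,np.cos(th)])
    return HG+rho*L+(.0025+gap)*n+.011*H,RT
E
python3 - <<'E'
from lid import *
print(HG)
P0=HG+.06*H; P0[2]=.42
rel([(P0,RT)])
E
```

```text
[ 0.5079 -0.3293  0.163 ]
[-518.0, -22.0, -134.0] [0.01, -0.005, 0.219]
```

Call:
{"api": "step_arm", "payload": {
  "moves": [
    [-20, -1, -45, 0, 0, 0.03, 0],
    [-50, -2, -90, 0, 0, 0.06, 0],
    [-85, -4, -125, 0, 0, 0.09, 0],
    [-130, -6, -138, 0, 0, 0.12, 0],
    [-178, -8, -138, 0, 0, 0.15, 0],
    [-226, -10, -138, 0, 0, 0.18, 0],
    [-274, -12, -138, 0, 0, 0.21, 0],
    [-322, -14, -138, 0, 0, 0.22, 0]
  ]
}}

```text
clock: 13.9
tcp_pos: [0.5035, -0.1949, 0.418]
orientation: [-2.475, -1.933, 0.002]
contact_force: [1.1, 0.0, 0.2]
grip_width: 0.0001
gripper_force: 0.0
```

Call:
{"api": "step_arm", "payload": {
  "moves": [
    [-48, -3, 0, 0, 0, 0, 0],
    [-96, -6, 0, 0, 0, 0, 0],
    [-144, -8, 0, 0, 0, 0, 0],
    [-185, -10, 0, 0, 0, 0, 0],
    [-195, -11, 0, 0, 0, 0, 0],
    [-195, -11, 0, 0, 0, 0, 0]
  ]
}}

```text
clock: 14.5
tcp_pos: [0.4451, -0.3814, 0.4174]
orientation: [-2.477, -1.928, 0.003]
contact_force: [-0.4, 0.3, -0.1]
grip_width: 0.0005
gripper_force: 0.0
```

```bash
python3 s.py
python3 - <<'E'
from lid import *
P0=HG+.05*H; P1=P0.copy();P0[2]=.42;P1[2]=.313
rel([(P0,RT),(P1,RT),lp(1.65),lp(1.6)])
E
```

```text
14.5 q [ 0.7566  0.2273 -0.1931  1.4947  0.0446  1.4274  0.314 ] 
p [ 0.4451 -0.3814  0.4174] F [-0.435  0.27  -0.143] w 0.000504080033948584 0.0 
R [[0.2453434308263592, 0.9694299219965116, -0.003496753950330115], [0.969436196046311, -0.24534089461429934, 0.0011433394568680871], [0.0002504907380670876, -0.003670390673065101, -0.9999932327204506]]
[16.0, 48.0, -3.0] [-0.004, -0.0, -0.005]
[16.0, 49.0, 104.0] [-0.004, -0.0, -0.005]
[41.0, 49.0, 105.0] [-0.004, -0.0, -0.005]
[48.0, 49.0, 104.0] [-0.004, -0.0, -0.005]
```

Call:
{"api": "step_arm", "payload": {
  "moves": [
    [0, 30, 0, 0, 0, 0, 0],
    [0, 49, 0, 0, 0, 0, 0],
    [0, 49, 30, 0, 0, 0, 0],
    [0, 49, 70, 0, 0, 0, 0],
    [0, 49, 100, 0, 0, 0, 0],
    [5, 49, 105, 0, 0, 0, 0],
    [15, 49, 105, 0, 0, 0, 0],
    [25, 49, 105, 0, 0, 0, 0]
  ]
}}

```text
clock: 15.3
tcp_pos: [0.5013, -0.3656, 0.3153]
orientation: [2.473, 1.936, 0.001]
contact_force: [-0.7, 0.7, 0.5]
grip_width: -0.0002
gripper_force: 0.0
```

```bash
python3 s.py
python3 - <<'E'
from lid import *
rel([lp(a) for a in (1.65,1.6,1.55,1.5,1.45,1.4,1.35,1.3)])
import cv2
f=r.grab_frame("side"); cv2.imwrite("pics/p6.png",cv2.resize(f["image"][60:300,280:600,::-1],(640,480)))
E
```

```text
15.3 q [ 0.6944  0.334  -0.2161  1.5778  0.0744  1.2372  0.2231] 
p [ 0.5013 -0.3656  0.3153] F [-0.7022  0.6835  0.5024] w -0.00018426516716519415 0.0 
R [[0.2400615667418024, 0.9707574649760117, 0.0006231908360665196], [0.970757659866481, -0.24006144992611317, -0.0002570407079971082], [-9.992009040411663e-05, 0.0006666728727483784, -0.9999997727816021]]
[11.0, -2.0, 3.0] [0.001, 0.0, 0.0]
[19.0, -2.0, 2.0] [0.001, 0.0, 0.0]
[26.0, -2.0, 2.0] [0.001, 0.0, 0.0]
[34.0, -2.0, 3.0] [0.001, 0.0, 0.0]
[41.0, -2.0, 3.0] [0.001, 0.0, 0.0]
[49.0, -2.0, 4.0] [0.001, 0.0, 0.0]
[56.0, -2.0, 5.0] [0.001, 0.0, 0.0]
[63.0, -2.0, 7.0] [0.001, 0.0, 0.0]
```

View pics/p6.png

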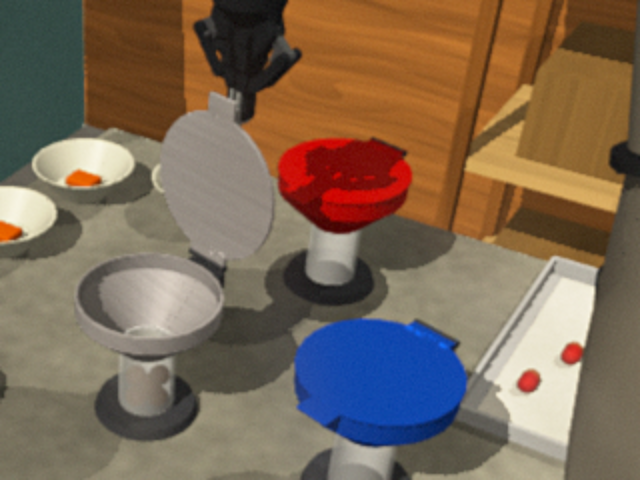

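The fingertips (240,105) are just behind the lid's top. I'll push it over, following the lid's arc.

Call:
{"api": "step_arm", "payload": {
  "moves": [
    [8, -2, 3, 0, 0, 0, 0],
    [15, -2, 2, 0, 0, 0, 0],
    [22, -2, 2, 0, 0, 0, 0],
    [30, -2, 2, 0, 0, 0, 0],
    [38, -2, 3, 0, 0, 0, 0],
    [46, -2, 4, 0, 0, 0, 0],
    [55, -2, 5, 0, 0, 0, 0],
    [63, -2, 7, 0, 0, 0, 0]
  ]
}}

```text
clock: 16.15
tcp_pos: [0.5132, -0.3047, 0.3062]
orientation: [-2.474, -1.934, 0.002]
contact_force: [-0.0, -1.2, 1.2]
grip_width: 0.0001
gripper_force: 0.8
```

```bash
python3 s.py
cat >> lid.py <<'E'
def lidangle():
    from h import cloud
    out=[]
    for n in("side","scene"):
        f=r.grab_frame(n); W=cloud(f).reshape(-1,3); d=W-HG
        u=d@np.array([.97,-.24,0]); a=-(d@H); m=(abs(u)<.08)&(np.hypot(a,d[:,2])<.19)&(np.hypot(a,d[:,2])>.02)&(d[:,2]>.012)
        sat=f["image"].reshape(-1,3).astype(int); m&=(sat.max(1)-sat.min(1)<40)&(sat.min(1)>60)
        if m.sum()>50:
            h,e=np.histogram(np.arctan2(d[m,2],a[m]),bins=np.arange(0,2,.04)); out.append((n,int(m.sum()),[round(e[i],2) for i in np.argsort(h)[-3:]]))
        else: out.append((n,int(m.sum())))
    return out
E
python3 - <<'E'
from lid import *
print(lidangle())
rel([lp(a) for a in (1.25,1.2,1.14,1.08,1.02,.96,.9,.84)])
E
```

```text
16.15 q [ 0.6245  0.3027 -0.2452  1.6428  0.0776  1.2078  0.1186] 
p [ 0.5132 -0.3047  0.3062] F [-0.0247 -1.1516  1.2144] w 8.182102659566193e-05 0.7744554150849581 
R [[0.24129258313406216, 0.9704501889010426, -0.0020785058147191953], [0.9704523922873969, -0.24129156312336847, 0.0007320308390137761], [0.00020887354900770306, -0.0021937245523569373, -0.9999975719692664]]
[('side', 2508, [np.float64(1.2), np.float64(1.24), np.float64(1.28)]), ('scene', 978, [np.float64(1.2), np.float64(1.24), np.float64(1.28)])]
[8.0, 1.0, -0.0] [-0.003, -0.001, 0.001]
[15.0, 1.0, 2.0] [-0.003, -0.001, 0.001]
[23.0, 1.0, 6.0] [-0.003, -0.001, 0.001]
[31.0, 1.0, 9.0] [-0.003, -0.001, 0.001]
[39.0, 1.0, 14.0] [-0.003, -0.001, 0.001]
[47.0, 1.0, 19.0] [-0.003, -0.001, 0.001]
[54.0, 1.0, 24.0] [-0.003, -0.001, 0.001]
[61.0, 1.0, 30.0] [-0.003, -0.001, 0.001]
```

Call:
{"api": "step_arm", "payload": {
  "moves": [
    [8, 1, 0, 0, 0, 0, 0],
    [15, 1, 2, 0, 0, 0, 0],
    [23, 1, 6, 0, 0, 0, 0],
    [31, 1, 9, 0, 0, 0, 0],
    [39, 1, 14, 0, 0, 0, 0],
    [47, 1, 19, 0, 0, 0, 0],
    [54, 1, 24, 0, 0, 0, 0],
    [61, 1, 30, 0, 0, 0, 0]
  ]
}}

```text
clock: 17.05
tcp_pos: [0.5289, -0.2457, 0.2759]
orientation: [-2.474, -1.934, 0.002]
contact_force: [-0.4, 0.1, 1.5]
grip_width: -0.0004
gripper_force: 0.6
```

```bash
python3 s.py
python3 - <<'E'
from lid import *
print(lidangle())
rel([lp(a) for a in (.78,.72,.66,.6,.54,.48,.42,.36)])
E
```

```text
17.05 q [ 0.5485  0.3042 -0.2754  1.7124  0.0895  1.1393  0.0038] 
p [ 0.5289 -0.2457  0.2759] F [-0.4497  0.095   1.495 ] w -0.0004492875835201431 0.6020457542035729 
R [[0.24124251567236976, 0.9704630400624414, -0.001880559711952232], [0.9704647969888738, -0.241241336529449, 0.0008338793849268305], [0.00035558038460669836, -0.0020261841596722553, -0.9999978840679319]]
[('side', 475, [np.float64(0.96), np.float64(0.8), np.float64(0.84)]), ('scene', 320, [np.float64(0.92), np.float64(0.88), np.float64(0.84)])]
[7.0, 0.0, 5.0] [-0.004, -0.001, 0.001]
[13.0, 0.0, 11.0] [-0.004, -0.001, 0.001]
[19.0, 0.0, 18.0] [-0.004, -0.001, 0.001]
[24.0, 0.0, 25.0] [-0.004, -0.001, 0.001]
[29.0, 1.0, 33.0] [-0.004, -0.001, 0.001]
[34.0, 1.0, 41.0] [-0.004, -0.001, 0.001]
[38.0, 1.0, 49.0] [-0.004, -0.001, 0.001]
[41.0, 1.0, 57.0] [-0.004, -0.001, 0.001]
```

Call:
{"api": "step_arm", "payload": {
  "moves": [
    [7, 0, 5, 0, 0, 0, 0],
    [13, 0, 11, 0, 0, 0, 0],
    [19, 0, 18, 0, 0, 0, 0],
    [24, 0, 25, 0, 0, 0, 0],
    [29, 0, 33, 0, 0, 0, 0],
    [34, 0, 41, 0, 0, 0, 0],
    [38, 0, 49, 0, 0, 0, 0],
    [41, 0, 57, 0, 0, 0, 0]
  ]
}}

```text
clock: 17.95
tcp_pos: [0.5384, -0.2061, 0.2185]
orientation: [-2.473, -1.934, 0.002]
contact_force: [0.9, 0.5, 0.8]
grip_width: 0.0003
gripper_force: 0.5
```

```bash
python3 s.py
python3 - <<'E'
from lid import *
rel([lp(a) for a in (.32,.28,.24,.2,.17,.14,.11,.09,.06,.03,0)])
E
```

```text
17.95 q [ 0.4896  0.3474 -0.291   1.7923  0.1142  1.0209 -0.0886] 
p [ 0.5384 -0.2061  0.2185] F [0.8606 0.4866 0.8316] w 0.0002847594908136222 0.49170564394444227 
R [[0.2411549001597172, 0.9704836954509701, -0.002389768353904231], [0.9704865474466542, -0.24115308405892155, 0.0010253165089819335], [0.0004187529459132569, -0.0025664981393334397, -0.9999966188609194]]
[4.0, 0.0, 6.0] [-0.003, -0.0, -0.001]
[5.0, 0.0, 12.0] [-0.003, -0.0, -0.001]
[7.0, 0.0, 17.0] [-0.003, -0.0, -0.001]
[8.0, 0.0, 23.0] [-0.003, -0.0, -0.001]
[9.0, 0.0, 28.0] [-0.003, -0.0, -0.001]
[10.0, 0.0, 32.0] [-0.003, -0.0, -0.001]
[11.0, 0.0, 37.0] [-0.003, -0.0, -0.001]
[11.0, 0.0, 40.0] [-0.003, -0.0, -0.001]
[12.0, 0.0, 44.0] [-0.003, -0.0, -0.001]
[12.0, 0.0, 49.0] [-0.003, -0.0, -0.001]
[12.0, 0.0, 53.0] [-0.003, -0.0, -0.001]
```

Call:
{"api": "step_arm", "payload": {
  "moves": [
    [4, 0, 6, 0, 0, 0, 0],
    [5, 0, 12, 0, 0, 0, 0],
    [7, 0, 17, 0, 0, 0, 0],
    [8, 0, 22, 0, 0, 0, 0],
    [9, 0, 27, 0, 0, 0, 0],
    [10, 0, 31, 0, 0, 0, 0],
    [11, 0, 35, 0, 0, 0, 0],
    [11, 0, 38, 0, 0, 0, 0]
  ]
}}

```text
clock: 18.75
tcp_pos: [0.5409, -0.1959, 0.1809]
orientation: [-2.474, -1.933, 0.002]
contact_force: [-0.3, 0.9, 0.5]
grip_width: 0.0
gripper_force: 0.4
```

Call:
{"api": "step_arm", "payload": {
  "moves": [
    [0, 0, 2, 0, 0, 0, 0],
    [0, 0, 4, 0, 0, 0, 0],
    [1, 0, 6, 0, 0, 0, 0],
    [1, 0, 8, 0, 0, 0, 0],
    [1, 0, 10, 0, 0, 0, 0],
    [1, 0, 11, 0, 0, 0, 0],
    [1, 0, 12, 0, 0, 0, 0],
    [1, 0, 12, 0, 0, 0, 0]
  ]
}}

```text
clock: 19.55
tcp_pos: [0.541, -0.1949, 0.1691]
orientation: [-2.473, -1.933, 0.002]
contact_force: [-0.6, -0.3, 0.2]
grip_width: 0.0005
gripper_force: 0.0
```

Call:
{"api": "step_arm", "payload": {
  "moves": [
    [0, 0, 1, 0, 0, 0, 0],
    [0, 0, 2, 0, 0, 0, 0],
    [0, 0, 3, 0, 0, 0, 0],
    [0, 0, 4, 0, 0, 0, 0],
    [0, 0, 4, 0, 0, 0, 0]
  ]
}}

```text
clock: 20.05
tcp_pos: [0.5411, -0.1949, 0.166]
orientation: [-2.474, -1.934, 0.002]
contact_force: [-1.8, 1.5, 6.7]
grip_width: -0.0004
gripper_force: 3.7
```

Run:
```python
from lid import *
from h import cloud
for n in("side","scene"):
    W=cloud(r.grab_frame(n)).reshape(-1,3); d=W-np.array([.5295,-.242,0]); u=d@np.array([.97,-.24,0]); a=-(d@H)
    m=(np.hypot(u,a)<.075)&(W[:,2]>.12)&(W[:,2]<.2)&((abs(u)>.03))
    A=np.c_[a[m],u[m],np.ones(m.sum())]; z=W[m,2]
    s=np.linalg.lstsq(A,z,rcond=None)[0]
    k=abs(A@s-z)<.004; s=np.linalg.lstsq(A[k],z[k],rcond=None)[0]; print(n,m.sum(),k.sum(),"slope",s)
```

```text
side 781 647 slope [-0.01167164  0.00794271  0.16876331]
scene 553 445 slope [-0.00941055 -0.00725677  0.1667072 ]
```

Call:
{"api": "step_arm", "payload": {
  "moves": [
    [0, 0, 1, 0, 0, 0, 0],
    [0, 0, 1, 0, 0, 0, 0],
    [0, 0, 0, 0, 0, 0, 0],
    [0, 0, -10, 0, 0, 0, 0],
    [0, 0, -40, 0, 0, 0, 0],
    [0, 0, -85, 0, 0, 0, 0],
    [0, 0, -130, 0, 0, 0, 0],
    [0, 0, -170, 0, 0, 0, 0]
  ]
}}

```text
clock: 20.95
tcp_pos: [0.5415, -0.1952, 0.338]
orientation: [-2.475, -1.934, 0.001]
contact_force: [-0.1, 0.5, -0.2]
grip_width: 0.0005
gripper_force: 0.0
```

Run:
```python
from lid import *
from h import cloud
import cv2
for n in("side","scene"):
    f=r.grab_frame(n)
    if n=="side": cv2.imwrite("pics/p7.png",f["image"][80:440,100:600,::-1])
    W=cloud(f).reshape(-1,3); d=W-np.array([.5295,-.242,0]); u=d@np.array([.97,-.24,0]); a=-(d@H)
    m=(np.hypot(u,a)<.078)&(W[:,2]>.12)&(W[:,2]<.2)
    A=np.c_[a[m],u[m],np.ones(m.sum())]; z=W[m,2]; s=np.linalg.lstsq(A,z,rcond=None)[0]; print(n,m.sum(),"slope",s)
```

```text
side 2578 slope [-0.0226902   0.04512711  0.16770953]
scene 1671 slope [-0.01180943 -0.06076773  0.16557214]
```

View pics/p7.png

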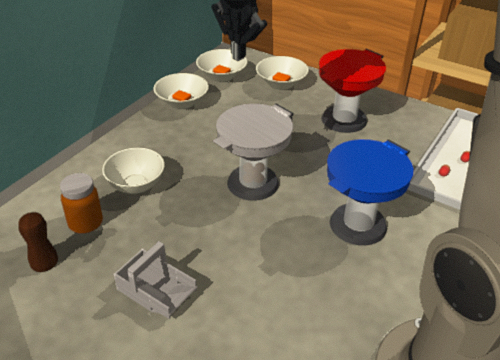

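The view shows the lid flat on the hopper at (255,130), the scoop empty and upright at (155,280), and the bowl, jar and mill in place. No nuts are loose, and the gripper is clear.

```bash
python3 -c "
from bench import r
print(r.hand_in())"
```

```text
the job is handed in; nothing more can be done
None
```

I poured the nuts into the dispenser's jar, stood the empty scoop upright back on the worktop and lowered the lid gently until closed; no nut shows outside the jar in the camera views (I couldn't count all six through its wall), and the job is handed in.

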